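Load the spring coaster holder

ROBOT

A 6-joint arm with a two-finger parallel gripper is mounted at the origin on the work surface. World frame = base frame: x ahead of the robot, y to its left, z up, the work surface at z = 0. Lengths are in m, angles in degrees, forces in N, time in s.
With the tool pointing down it reaches from about 0.375 to 0.9 m from the base axis. Payload 3.1 kg.
Tool frame: the origin (TCP) lies between the finger pads; the fingertips stand 22 mm ahead of it and the grasp point (between the pads) lies 3 mm ahead of it (bot.tip_extent is the distance from the TCP to the fingertips, in m); y points along the fingers, z is the direction in which the jaws open and shut, and the axes are right-handed (so a half turn about y gives the same grasp; the last joint's range is limited). The gripper opens to 87 mm and grips with 3 to 60 N. Pads are 19 mm wide; open, the fingers measure 117 mm over their backs; the gripper's body (75 mm by 190 mm) begins 51 mm behind the grasp point.
Start: joints at [-81.331, 30.224, 82.088, -0, 67.689, -10.227], TCP at [0.202, -0.591, 0.245] pointing down, gripper open.
Joint ranges: [-176.69, 176.69], [-43.24, 126.21], [12.49, 139.97], [-82, 262], [0, 151.66], [-163.58, 163.58]. Speed limits (degrees/s): [159.86, 159.86, 180, 180, 180, 180].

INTERFACE

Orientations are given as a 3x3 rotation matrix whose columns are the frame's x, y, z axes.
In Python, from rig import bot, eyes, models gives the robot as it stands. The module is installed in compiled form; this text tells all that it offers.
- The arm moves only by the tool arm_command, never from a script. Its arguments are lists of equal length, an entry for each row: "translation": the shift along the tool's x, y, z each as a share of 0.08 m, from -1 to 1, a list of three; "rotation": the turn, a rotation vector about the tool's x, y, z each as a share of 60 degrees, from -1 to 1, a list of three; "grip": the closure, from -1 (fully open) to 1 (shut), so that 0 is half open. In form: {"translation": [[x, y, z], ...], "rotation": [[rx, ry, rz], ...], "grip": [grip, ...]}. A call has 1 to 5 rows; each row is the pose to reach, as a shift and turn from the pose commanded when the call began, along the tool's axes at that moment; what a row does not reach only later rows make up. A row lasts 1/10 s, in which the tool goes at most 50 mm and 8.59 degrees, less where a joint would pass 70% of its speed; a pose out of reach is approached as far as the arm can. A call with a number of a shift or a turn outside -1 to 1 is refused whole. A call with a gripper value outside its range is refused whole. The fingers move at their own pace and stop on an object; the grip force is fixed at half the most. Time passes only in rows, so rows that repeat a pose let the fingers close. It gives the time, the measured TCP pose, the force and the opening at its end, in the units of the state.
- bot.read_state(): the state, without advancing time (a new reading comes with each control period).
- eyes.capture(name): name is "side" or "top" or "wrist"; returns a dict with "image" (480x640x3 uint8, blue, green, red), "mtx" (3x3 intrinsics, pixels), "dist_coeffs" ([k1, k2, p1, p2, k3] as OpenCV has them; the pictures are not rectified), "rvec" (rotation vector, rad) and "tvec" (3), from world to camera coordinates, as OpenCV has them; the wrist camera has in their place "hand_eye" (4x4, takes a point from camera to tool coordinates, whose origin is the TCP and whose axes are the tool frame's). Camera axes: x right, y down, z forward; pixel columns grow to the right and rows downward; lengths in m; the calibration is good to about 2 mm. A picture is of the moment at which its call begins: read the wrist's pose just before it. There is no depth.
- bot.hand_in(): hands the job in, once; it reports no verdict.
Trained networks look in the newest picture that a camera, given by its name, has taken for a name from the list of things; names that differ only in an ending like _2 or _b are one class to them, and where a whole thing is asked for, a point or a joint stands for the part that bears it (a point fixed in the world has none). Each returns a list of dicts, best first, with "conf" (0 to 1); they miss things now and then, are a little off and sometimes report something else, mostly with a low value. They report only what shows in the picture. A call takes as long as a camera call. They do not tell look-alikes from the thing itself.
- models.recognise(camera, thing): "extent" ([left, top, right, bottom] as shares, 0 to 1, of the picture: columns of its width, rows of its height, round what is visible of it).
- models.spot_point(camera, thing): "point" ([column, row] as shares, 0 to 1, of the picture: columns of its width, rows of its height: a listed point, or the origin of a listed thing).
The state is a dict: "time_s": time; "joint_positions": joint angles; "qvel": joint speeds; "tau": joint torques, N m; "position": TCP position; "tcp_rot": TCP orientation; "force": force on the tool from outside, world axes, zero at the start; "moment": the same for the moment, N m; "opening": opening from 0.0 (shut) to 1.0 (fully open).
Only numpy, scipy, OpenCV 4.12 (cv2) and the standard library are available. Lean on these libraries where they do the work, as an engineer would, in place of code of your own. Each camera call takes 0.05 s, during which the arm holds its last target. There are 200 camera calls.

TASK

Put the loose white ceramic coaster from the table flat on top of the white coaster already in the spring coaster holder, between its four brass posts, then push the pile down as far as the platform goes, so that it stays down. Set the coaster down rather than dropping it, leave the blue coaster where it lies, and let go of everything at the end.

Things in the scene. Friction and masses are not known exactly. Their poses are not given: they have to be found in the camera images.
- coaster_mid (a point): centre (half-way up) of the loose white ceramic coaster: a round disc 62 mm across and 14 mm thick, about 110 g, lying flat on the table. Its z axis is the disc's axis (up). Of the two coasters on the table this is the white one.
- holder: spring coaster holder fixed to the table. Origin: centre of its underside, on the table; x and y run along the sides of its dark wooden base, 110 x 110 x 12 mm. Four upright brass posts, 10 mm thick, at x = +-34, y = +-34 mm, tops 95 mm above the table; the gaps between them (58 mm) are open on all four sides for fingers. Between them a brass platform, 80 mm across, rides on a spring.
- platform (a joint): how far the sprung platform has sunk (m): 0 = up, as at the start, its top 60 mm above the table; 0.030 = fully down on a hard stop. It moves straight down. Two coasters do not sink it by their weight; pushing takes about 3 to 4 N. With two coasters it stays where it was pushed; with one or none the spring raises it. Fully down with two, the pile's top is 58 mm above the table.
- blue_mid (a point): centre (half-way up) of a blue ceramic coaster of the same size (62 mm across, 14 mm thick) lying on the table: not to be used or moved.
- pile_mid (a point): centre (half-way up) of the white coaster already on the platform: the same size and weight as the loose one, loose too, within 4 mm of the holder's axis, its top 74 mm above the table at the start.
Things that resemble listed ones, but are neither listed nor needed, are in the scene too. There is more than one size of the holder; the one meant has the size given above. Leave any orange look-alike of the part that bears coaster_mid alone.

How it is judged:
By the outcome, as a careful person would: the job done as asked, in the order asked, and still so for the second after the job is handed in, with the robot touching nothing.
It also fails if it takes over 42 s, if anything falls off the work surface, if the arm or the gripper's body presses on something with over 40 N, if the wrist force passes 120 N, or if a joint passes its speed limit or range.

## Working session

There is one attempt and no reset: what is moved stays moved. The work goes in short steps, Python scripts to look and compute and a tool call to move; the robot and the scene stay as the last step left them, time stands still between calls to the robot, and variables do not carry over. Pictures are saved under pics/ and viewed, about 8 in all and at most 12, crops included, and the job is handed in when it is done.

Besides the shell and the picture viewer there is one more tool, called after "Call:" as name(argument=value, ...) on one line, values as JSON. arm_command: Moves the arm, as the interface text tells. Shift numbers are shares of 0.08 m and turn numbers shares of 60 degrees, none past 1 either way. Its arguments: {"type":"object","properties":{"translation":{"type":"array"},"rotation":{"type":"array"},"grip":{"type":"array"}},"required":["translation","rotation","grip"]}

```bash
mkdir -p pics; cat > h.py <<'E'
import cv2, numpy as np
from rig import bot, eyes, models
def ray(c,px,R=None,p=None):
    u=cv2.undistortPoints(np.array([[px]],float),np.array(c["mtx"]),np.array(c["dist_coeffs"]))[0,0]
    d=np.array([u[0],u[1],1.])
    if "hand_eye" in c:
        H=np.array(c["hand_eye"]);R=np.array(R);p=np.array(p)
        return R@H[:3,3]+p, R@H[:3,:3]@d
    Rc=cv2.Rodrigues(np.array(c["rvec"],float))[0]
    return -Rc.T@np.array(c["tvec"],float).ravel(), Rc.T@d
def atz(c,px,z,R=None,p=None):
    o,d=ray(c,px,R,p); return o+d*(z-o[2])/d[2]
def proj(c,P,R=None,p=None):
    P=np.atleast_2d(np.array(P,float))
    if "hand_eye" in c:
        T=np.eye(4);T[:3,:3]=R;T[:3,3]=p
        M=np.linalg.inv(T@np.array(c["hand_eye"]));rv=cv2.Rodrigues(M[:3,:3])[0];tv=M[:3,3]
    else: rv,tv=np.array(c["rvec"],float),np.array(c["tvec"],float)
    return cv2.projectPoints(P,rv,tv,np.array(c["mtx"]),np.array(c["dist_coeffs"]))[0].reshape(-1,2)
W=np.array([640,480])
E
python3 - <<'E'
from h import *
np.set_printoptions(precision=4,suppress=True)
s=bot.read_state(); print(s["time_s"],np.array(s["position"]),np.array(s["tcp_rot"]),s["force"],s["opening"])
for n in("top","side"):
    c=eyes.capture(n); cv2.imwrite(f"pics/{n}0.png",c["image"])
    print(n, ray(c,(320,240)))
    for t,z in(("coaster_mid",.007),("blue_mid",.007),("pile_mid",.067),("holder",0)):
        for r in models.spot_point(n,t)[:5]:
            px=np.array(r["point"])*W; print(t,round(r["conf"],2),px,atz(c,px,z))
E
```

```text
0.0 [ 0.2023 -0.5906  0.2436] [[-0.9461 -0.0003  0.3239]
 [-0.3239  0.0021 -0.9461]
 [-0.0004 -1.     -0.0021]] [-0.0831  0.7568 -0.0607] 0.9960358459138046
top (array([ 0.5291, -0.0083,  1.0104]), array([ 0.0391,  0.011 , -0.9992]))
coaster_mid 0.84 [449.088 320.208] [ 0.4165 -0.2509  0.007 ]
coaster_mid 0.59 [466.432 260.304] [ 0.5335 -0.2836  0.007 ]
blue_mid 0.59 [204.672 264.816] [0.5161 0.2276 0.007 ]
pile_mid 0.75 [297.024 252.096] [0.5433 0.0436 0.067 ]
holder 0.94 [296.192 251.424] [0.5456 0.049  0.    ]
holder 0.84 [289.6   146.112] [0.7536 0.0661 0.    ]
holder 0.83 [373.696 282.096] [ 0.4884 -0.1031  0.    ]
side (array([ 0.3918, -0.7641,  0.5827]), array([ 0.2214,  0.8081, -0.5461]))
coaster_mid 0.8 [326.208 366.   ] [ 0.5338 -0.2814  0.007 ]
blue_mid 0.65 [264.  218.4] [0.5149 0.2235 0.007 ]
pile_mid 0.81 [291.2   234.192] [0.5474 0.0378 0.067 ]
holder 0.78 [289.216 256.416] [0.5433 0.0517 0.    ]
holder 0.78 [375.296 239.712] [0.7547 0.0637 0.    ]
holder 0.77 [276.8  308.88] [ 0.483  -0.1137  0.    ]
```

View pics/top0.png

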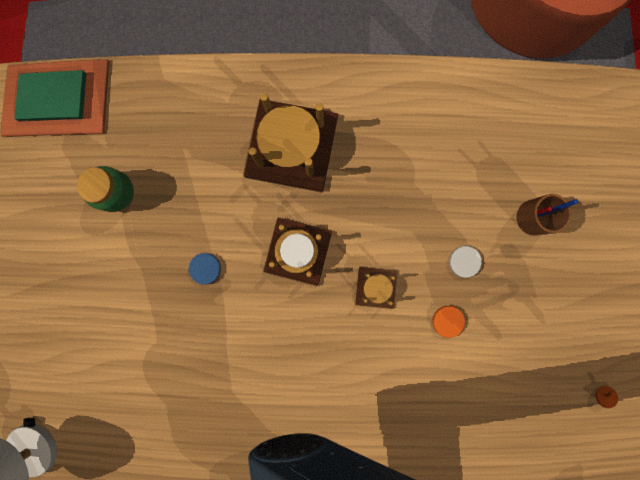

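View pics/side0.png

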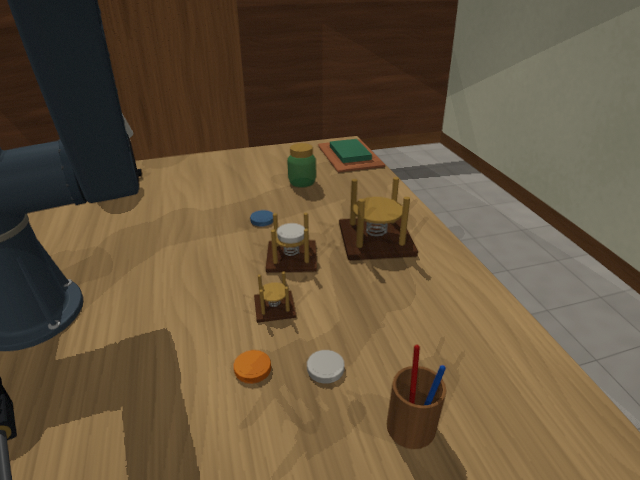

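The loose white coaster is at top px (466,261), the orange one at (449,321). The right holder is the mid-sized one with a white coaster at (297,251). The pen cup is at (545,213).

```bash
python3 - <<'E'
from h import *
np.set_printoptions(precision=4,suppress=True)
c=eyes.capture("top")
q=[(279,219),(331,231),(320,284),(264,272)]
P=np.array([atz(c,p,.012)[:2] for p in q]);print(P,P.mean(0))
for i in range(4):
    d=P[(i+1)%4]-P[i];print(np.linalg.norm(d),np.degrees(np.arctan2(d[1],d[0])))
s=eyes.capture("side")
print("cup",atz(s,(414,425),0),atz(c,(545,213),.1))
print("H",np.array(eyes.capture("wrist")["hand_eye"]))
E
```

```text
[[ 0.6076  0.0828]
 [ 0.5859 -0.0182]
 [ 0.4835  0.0013]
 [ 0.5046  0.1098]] [0.5454 0.0439]
0.10328762623729609 -102.10275837666521
0.1042803847278732 169.2298232964024
0.11057320286650234 79.01092431257747
0.10651130977946087 -14.707006997219898
cup [ 0.6284 -0.4196  0.    ] [ 0.6202 -0.4038  0.1   ]
H [[-0.001   0.9594  0.2821 -0.0785]
 [-0.0009 -0.2821  0.9594 -0.1407]
 [ 1.      0.0007  0.0012 -0.0003]
 [ 0.      0.      0.      1.    ]]
```

Call:
arm_command(translation=[[-0.43, 0, -0.19], [-0.86, 0, -0.385], [-0.86, 0, -0.385]], rotation=[[0, 0, 0], [0, 0, 0], [0, 0, 0]], grip=[-1, -1, -1])

```text
time_s: 0.95
position: [0.2602, -0.536, 0.2444]
tcp_rot: [[-0.945, 0.001, 0.327], [-0.327, 0.004, -0.945], [-0.002, -1.0, -0.003]]
force: [0.4, -0.8, -0.7]
opening: 1.002
```

Call:
arm_command(translation=[[-0.43, 0, -0.19], [-0.86, 0, -0.385], [-0.86, 0, -0.385]], rotation=[[0, 0, 0], [0, 0, 0], [0, 0, 0]], grip=[-1, -1, -1])

```text
time_s: 1.25
position: [0.3149, -0.4853, 0.2446]
tcp_rot: [[-0.945, 0.001, 0.328], [-0.328, 0.002, -0.945], [-0.001, -1.0, -0.002]]
force: [0.3, 0.3, 0.9]
opening: 1.0
```

Call:
arm_command(translation=[[-0.43, 0, -0.19], [-0.86, 0, -0.385], [-0.86, 0, -0.385]], rotation=[[0, 0, 0], [0, 0, 0], [0, 0, 0]], grip=[-1, -1, -1])

```text
time_s: 1.55
position: [0.3697, -0.4347, 0.2446]
tcp_rot: [[-0.945, 0.001, 0.327], [-0.327, 0.001, -0.945], [-0.001, -1.0, -0.001]]
force: [0.5, -0.8, -0.7]
opening: 1.001
```

Call:
arm_command(translation=[[-0.43, 0, -0.19], [-0.86, 0, -0.385], [-0.86, 0, -0.385]], rotation=[[0, 0, 0], [0, 0, 0], [0, 0, 0]], grip=[-1, -1, -1])

```text
time_s: 1.85
position: [0.4246, -0.3841, 0.2447]
tcp_rot: [[-0.945, 0.001, 0.327], [-0.327, 0.0, -0.945], [-0.001, -1.0, -0.0]]
force: [0.2, -0.5, 0.5]
opening: 0.998
```

Call:
arm_command(translation=[[-0.43, 0, -0.19], [-0.86, 0, -0.385], [-0.86, 0, -0.385]], rotation=[[0, 0, 0], [0, 0, 0], [0, 0, 0]], grip=[-1, -1, -1])

```text
time_s: 2.15
position: [0.4797, -0.3332, 0.2447]
tcp_rot: [[-0.945, 0.001, 0.327], [-0.327, -0.0, -0.945], [-0.001, -1.0, 0.001]]
force: [-0.1, -0.2, 1.0]
opening: 0.999
```

Call:
arm_command(translation=[[-0.43, 0, -0.19], [-0.86, 0.5, -0.385], [-0.86, 1, -0.385], [-0.86, 1, -0.385], [-0.86, 1, -0.385]], rotation=[[0, 0.13, 0], [0, 0.26, 0], [0, 0.39, 0], [0, 0.517, 0], [0, 0.517, 0]], grip=[-1, -1, -1, -1, -1])

```text
time_s: 2.65
position: [0.5319, -0.2841, 0.1628]
tcp_rot: [[-0.978, -0.003, -0.21], [0.21, 0.001, -0.978], [0.003, -1.0, -0.0]]
force: [-0.6, 0.1, 0.1]
opening: 1.0
```

```bash
python3 - <<'E'
from h import *
np.set_printoptions(precision=4,suppress=True)
s=bot.read_state();R,p=s["tcp_rot"],s["position"];c=eyes.capture("wrist"); cv2.imwrite("pics/w1.png",c["image"])
print(np.array(p),np.array(R),s["joint_positions"])
for r in models.spot_point("wrist","coaster_mid")[:3]:
    px=np.array(r["point"])*W;print(r["conf"],px,atz(c,px,.007,R,p))
# fit white disc top
g=c["image"].astype(int);m=((g.min(2)>130)&(g.max(2)-g.min(2)<45)).astype(np.uint8)
n,l,st,ce=cv2.connectedComponentsWithStats(m);k=1+st[1:,4].argmax();print(st[k],ce[k],atz(c,ce[k],.012,R,p))
E
```

```text
[ 0.5319 -0.2841  0.1628] [[-0.9776 -0.0028 -0.2103]
 [ 0.2103  0.0009 -0.9776]
 [ 0.003  -1.     -0.0002]] [-38.6881  34.3846  89.514   -0.076   56.2592  63.4913]
0.85 [308.48  334.608] [ 0.4149 -0.2487  0.007 ]
0.57 [315.2  221.52] [ 0.5315 -0.281   0.007 ]
[ 280  189   68   66 3525] [313.4485 221.1872] [ 0.5334 -0.2799  0.012 ]
```

View pics/w1.png

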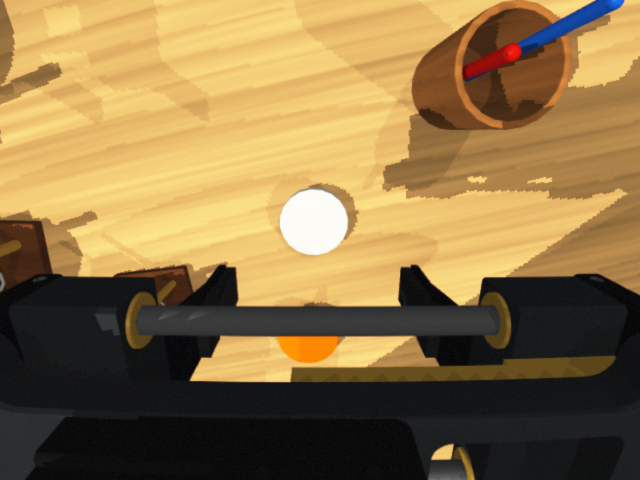

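The white disc is at px (313,221), which gives (0.533,-0.281), consistent with the other cameras. The orange one is under the gripper bar. Descending.

Call:
arm_command(translation=[[0, 0.4, -0.04], [0, 0.9, -0.04], [0, 0.9, -0.04]], rotation=[[0, 0, 0], [0, 0, 0], [0, 0, 0]], grip=[-1, -1, -1])

```text
time_s: 3.05
position: [0.531, -0.279, 0.0894]
tcp_rot: [[-0.978, -0.007, -0.209], [0.209, 0.005, -0.978], [0.007, -1.0, -0.003]]
force: [-0.5, 1.1, -0.3]
opening: 0.998
```

Call:
arm_command(translation=[[0, 0.3, 0], [0, 0.6, 0], [0, 0.6, 0], [0, 0.6, 0]], rotation=[[0, 0, 0], [0, 0, 0], [0, 0, 0], [0, 0, 0]], grip=[-1, -1, -1, -1])

```text
time_s: 3.45
position: [0.5345, -0.2808, 0.0464]
tcp_rot: [[-0.978, 0.002, -0.21], [0.21, -0.002, -0.978], [-0.002, -1.0, 0.001]]
force: [0.4, -0.3, -0.1]
opening: 0.997
```

```bash
python3 - <<'E'
from h import *
np.set_printoptions(precision=4,suppress=True)
s=bot.read_state();R,p=np.array(s["tcp_rot"]),np.array(s["position"]);c=eyes.capture("wrist")
print(p,R)
g=c["image"].astype(int);m=((g.min(2)>130)&(g.max(2)-g.min(2)<45)).astype(np.uint8)
n,l,st,ce=cv2.connectedComponentsWithStats(m);k=1+st[1:,4].argmax();e=atz(c,ce[k],.012,R,p);print(st[k],ce[k],e,R.T@(e-p))
E
```

```text
[ 0.5345 -0.2808  0.0464] [[-0.9778  0.0019 -0.2097]
 [ 0.2097 -0.0016 -0.9778]
 [-0.0022 -1.      0.0012]]
[ 264  228  107   79 7081] [317.4673 270.7321] [ 0.5374 -0.2806  0.012 ] [-0.0026  0.0344 -0.0008]
```

Call:
arm_command(translation=[[0, 0.14, 0], [0, 0.27, 0], [0, 0.27, 0], [0, 0.27, 0]], rotation=[[0, 0, 0], [0, 0, 0], [0, 0, 0], [0, 0, 0]], grip=[-1, -1, -1, -1])

```text
time_s: 3.9
position: [0.5336, -0.2794, 0.0226]
tcp_rot: [[-0.978, -0.001, -0.21], [0.21, 0.001, -0.978], [0.001, -1.0, -0.0]]
force: [-0.0, -0.8, -0.9]
opening: 1.001
```

Call:
arm_command(translation=[[0, 0, 0], [0, 0, 0], [0, 0, 0], [0, 0, 0], [0, 0, 0]], rotation=[[0, 0, 0], [0, 0, 0], [0, 0, 0], [0, 0, 0], [0, 0, 0]], grip=[1, 1, 1, 1, 1])

```text
time_s: 4.4
position: [0.5338, -0.2796, 0.0229]
tcp_rot: [[-0.978, -0.0, -0.21], [0.21, -0.0, -0.978], [0.0, -1.0, 0.0]]
force: [-0.1, 0.9, -0.5]
opening: 0.704
```

Call:
arm_command(translation=[[0, 0, 0], [0, 0, 0], [0, 0, 0], [0, 0, 0], [0, 0, 0]], rotation=[[0, 0, 0], [0, 0, 0], [0, 0, 0], [0, 0, 0], [0, 0, 0]], grip=[1, 1, 1, 1, 1])

```text
time_s: 4.9
position: [0.5338, -0.2796, 0.0229]
tcp_rot: [[-0.978, -0.0, -0.21], [0.21, 0.0, -0.978], [0.0, -1.0, -0.0]]
force: [-0.5, -0.7, 0.1]
opening: 0.702
```

Call:
arm_command(translation=[[0, -0.2, 0], [0, -0.6, 0], [0, -1, 0], [0, -1, 0]], rotation=[[0, 0, 0], [0, 0, 0], [0, 0, 0], [0, 0, 0]], grip=[1, 1, 1, 1])

```text
time_s: 5.3
position: [0.5366, -0.2816, 0.1083]
tcp_rot: [[-0.978, 0.008, -0.21], [0.21, -0.006, -0.978], [-0.009, -1.0, 0.004]]
force: [1.1, -0.3, -1.3]
opening: 0.706
```

Call:
arm_command(translation=[[0, -0.4, 0], [0, -0.8, -0.2], [0.1, -1, -0.6], [0.1, -1, -0.8]], rotation=[[0, 0, 0], [0, 0, 0], [0, 0, 0], [0, 0, 0]], grip=[1, 1, 1, 1])

```text
time_s: 5.7
position: [0.5395, -0.2137, 0.1853]
tcp_rot: [[-0.978, 0.002, -0.209], [0.209, -0.001, -0.978], [-0.002, -1.0, 0.0]]
force: [0.6, -0.0, -1.4]
opening: 0.703
```

Call:
arm_command(translation=[[0.1, -0.25, -0.4], [0.2, -0.5, -0.8], [0.2, -0.5, -1]], rotation=[[0, 0, 0], [0, 0, 0], [0, 0, 0]], grip=[1, 1, 1])

```text
time_s: 6.0
position: [0.5406, -0.1315, 0.2239]
tcp_rot: [[-0.978, 0.001, -0.208], [0.208, -0.0, -0.978], [-0.001, -1.0, -0.0]]
force: [0.8, -1.3, -1.7]
opening: 0.705
```

Call:
arm_command(translation=[[0.1, 0, -0.4], [0.2, 0, -0.8], [0.2, 0, -1]], rotation=[[0, 0, 0], [0, 0, 0], [0, 0, 0]], grip=[1, 1, 1])

```text
time_s: 6.3
position: [0.5403, -0.0499, 0.2211]
tcp_rot: [[-0.978, -0.004, -0.208], [0.208, 0.001, -0.978], [0.004, -1.0, -0.0]]
force: [-0.3, -0.1, -1.3]
opening: 0.707
```

Call:
arm_command(translation=[[0.1, 0, -0.4], [0.2, 0, -0.8], [0.2, 0, -1], [0.2, 0, -1], [0.2, 0, -1]], rotation=[[0, 0, 0], [0, 0, 0], [0, 0, 0], [0, 0, 0], [0, 0, 0]], grip=[1, 1, 1, 1, 1])

```text
time_s: 6.8
position: [0.5432, 0.0288, 0.222]
tcp_rot: [[-0.978, -0.001, -0.209], [0.209, -0.001, -0.978], [0.001, -1.0, 0.001]]
force: [-0.1, -0.1, -1.2]
opening: 0.705
```

```bash
python3 - <<'E'
from h import *
np.set_printoptions(precision=4,suppress=True)
s=bot.read_state();R,p=np.array(s["tcp_rot"]),np.array(s["position"]);c=eyes.capture("wrist")
np.savez("w2.npz",R=R,p=p);cv2.imwrite("pics/w2.png",c["image"]);print(p,R,s["opening"])
for t,z in(("pile_mid",.067),("holder",0)):
  for r in models.spot_point("wrist",t)[:3]:
    px=np.array(r["point"])*W;print(t,r["conf"],px,atz(c,px,z,R,p))
E
```

```text
[0.5432 0.0288 0.222 ] [[-0.9779 -0.0009 -0.2092]
 [ 0.2092 -0.0009 -0.9779]
 [ 0.0007 -1.      0.001 ]] 0.7046496268094542
pile_mid 0.68 [297.28 221.52] [0.5468 0.0478 0.067 ]
holder 0.6 [443.392 235.68 ] [ 0.4787 -0.1053  0.    ]
holder 0.58 [240.704   3.312] [0.7555 0.0604 0.    ]
```

View pics/w2.png

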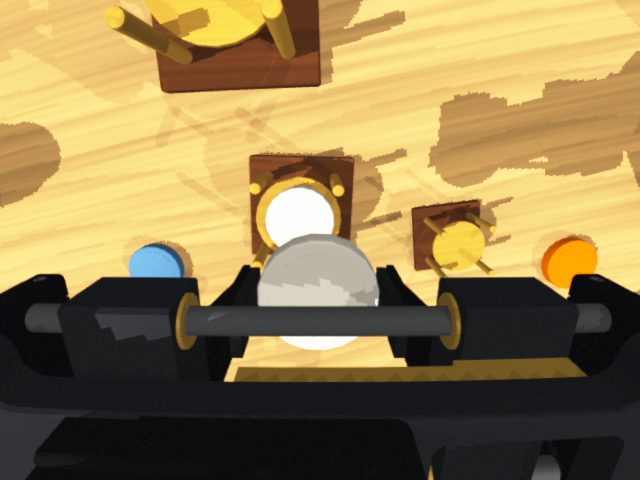

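The pile is at px (299,215). The far post tops are near (255,188) and (338,189), and the far base corners near (250,155) and (354,157). The held coaster covers the near posts.

```bash
python3 - <<'E'
from h import *
import cv2
im=cv2.imread("pics/w2.png")[140:310,220:400]
cv2.imwrite("pics/w2c.png",cv2.resize(im,None,fx=4,fy=3.5,interpolation=cv2.INTER_CUBIC))
E
```

```text
(no output)
```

View pics/w2c.png

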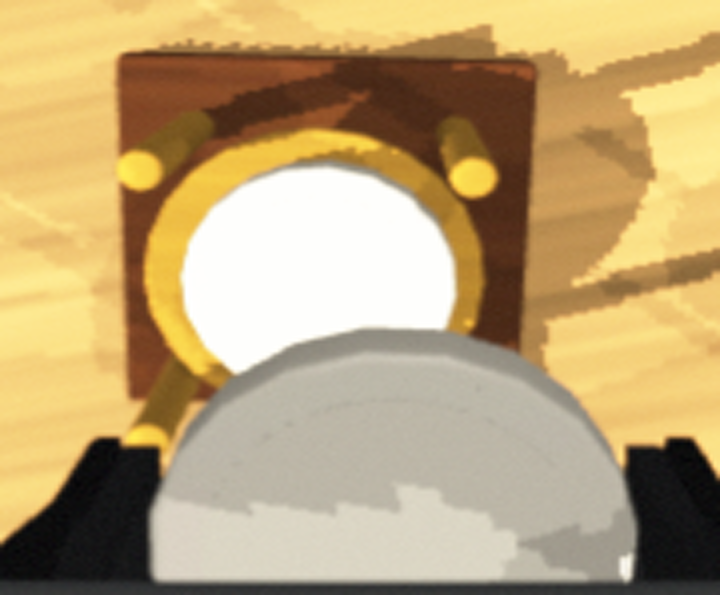

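```bash
cat > fit.py <<'E'
from h import *
from scipy.optimize import least_squares
np.set_printoptions(precision=4,suppress=True)
d=np.load("w2.npz");R,p=d["R"],d["p"];c=eyes.capture("wrist")
obs=[((-.034,.034,.095),(255,188.6)),((-.034,-.034,.095),(338.5,190.6)),((-.055,.055,.012),(250,155.7)),((-.055,-.055,.012),(354,157.7)),((.034,.034,.095),(257,264.5))]
# local frame here: tool-like (x ~ tool x), y ~ -tool z
M=np.array([o[0] for o in obs]);U=np.array([o[1] for o in obs])
def f(q):
    a=q[2];A=np.array([[np.cos(a),-np.sin(a)],[np.sin(a),np.cos(a)]])
    return (proj(c,np.c_[M[:,:2]@A.T+q[:2],M[:,2]],R,p)-U).ravel()
s=least_squares(f,[.545,.047,np.radians(168)]);print(s.x,np.degrees(s.x[2]),s.fun.reshape(-1,2))
print("tool x yaw",np.degrees(np.arctan2(R[1,0],R[0,0])))
e=np.r_[s.x[:2],.1]-p;print("tool delta",R.T@e)
L=atz(c,(265.5,218),.074,R,p);Q=atz(c,(334.2,218),.074,R,p);print("pile",L,Q,(L+Q)/2,np.linalg.norm(L-Q),R.T@((L+Q)/2-p))
th=np.linspace(0,2*np.pi,7)[:-1]
# held coaster: z offsets from edges at widest
E
python3 fit.py
```

```text
[0.5924 0.0603 0.795 ] 45.552725942005445 [[ 27.111   47.1082]
 [-12.7785 -23.6595]
 [ 46.3159  82.6288]
 [ -2.1819  -4.9869]
 [-46.2429 -71.3449]]
tool x yaw 167.92297844377575
tool delta [-0.0416  0.122  -0.0412]
pile [0.5577 0.0741 0.074 ] [0.5448 0.0138 0.074 ] [0.5513 0.044  0.074 ] 0.06164285185227564 [-0.0048  0.148  -0.0166]
```

```bash
sed -i 's/^M=np.array.*;U/M=np.array([o[0] for o in obs])*[1,-1,1];U/' fit.py; python3 fit.py
```

```text
[0.5471 0.0468 2.9032] 166.34005280041026 [[ 0.0401 -0.3593]
 [ 0.239  -0.0727]
 [-1.1942 -0.9817]
 [ 0.8709 -0.0244]
 [-0.0364  1.5067]]
tool x yaw 167.92297844377575
tool delta [-0.0001  0.122  -0.0185]
pile [0.5577 0.0741 0.074 ] [0.5448 0.0138 0.074 ] [0.5513 0.044  0.074 ] 0.0616428109419361 [-0.0048  0.148  -0.0166]
```

```bash
cat >> fit.py <<'E'
for dx in(-.004,-.002,0,.002,.004):
    print(dx,proj(c,np.array([[-.031+dx,.0089,0],[-.031+dx,.0229,0],[dx,.0089,.031]]),np.eye(3),np.zeros(3)).tolist())
E
python3 fit.py|tail -5
```

```text
-0.004 [[319.1920138788129, 228.60787699010874], [319.06241646060585, 220.9888423694922], [381.430643818775, 288.594183620684]]
-0.002 [[319.1828557713042, 232.6917072985943], [319.05444755866336, 224.77438798087655], [381.1973183692763, 292.2310144555129]]
0 [[319.173742805354, 236.74608288527514], [319.0465148656811, 228.53509596980433], [380.9648828777336, 295.84089537145013]]
0.002 [[319.16467512792315, 240.7711380625521], [319.0386184955987, 232.27106364048842], [380.7333434080713, 299.42399008386917]]
0.004 [[319.15565286907946, 244.7670104082196], [319.0307585506314, 235.98239087393503], [380.5027056306386, 302.98046336469986]]
```

The fit agrees with the sizes, with residuals of about 1 px. The holder is at (0.547,0.047), and the held coaster sits 2 mm off in tool x. I'll align, descend partway and recheck.

Call:
arm_command(translation=[[-0.03, 0, -0.12], [-0.03, 0, -0.225], [-0.03, 0.4, -0.225], [-0.03, 0.85, -0.225], [-0.03, 0.85, -0.225]], rotation=[[0, 0.027, 0], [0, 0.027, 0], [0, 0.027, 0], [0, 0.027, 0], [0, 0.027, 0]], grip=[1, 1, 1, 1, 1])

```text
time_s: 7.6
position: [0.5455, 0.0469, 0.1511]
tcp_rot: [[-0.971, -0.01, -0.237], [0.237, 0.001, -0.972], [0.01, -1.0, 0.001]]
force: [-0.8, -0.7, -0.9]
opening: 0.701
```

Call:
arm_command(translation=[[0, 0, 0], [0, 0, 0]], rotation=[[0, 0, 0], [0, 0, 0]], grip=[1, 1])

```text
time_s: 7.8
position: [0.5504, 0.0463, 0.1565]
tcp_rot: [[-0.971, 0.003, -0.237], [0.237, -0.0, -0.971], [-0.003, -1.0, -0.0]]
force: [0.2, -0.1, -0.9]
opening: 0.706
```

```bash
python3 - <<'E'
from h import *
np.set_printoptions(precision=4,suppress=True)
s=bot.read_state();R,p=np.array(s["tcp_rot"]),np.array(s["position"]);print(p,R,s["opening"])
print(R.T@(np.array([.5471,.0468,.0969])-p))
a=eyes.capture("wrist")["image"];b=eyes.capture("top")["image"];c=eyes.capture("side")["image"]
o=np.hstack([cv2.resize(a[140:380,160:480],(400,300)),cv2.resize(c[170:290,220:380],(400,300))])
cv2.imwrite("pics/m3.png",o)
E
```

```text
[0.5504 0.0463 0.1565] [[-0.9714  0.0032 -0.2375]
 [ 0.2375 -0.0004 -0.9714]
 [-0.0032 -1.     -0.0004]] 0.7060011674898523
[0.0035 0.0596 0.0003]
```

View pics/m3.png

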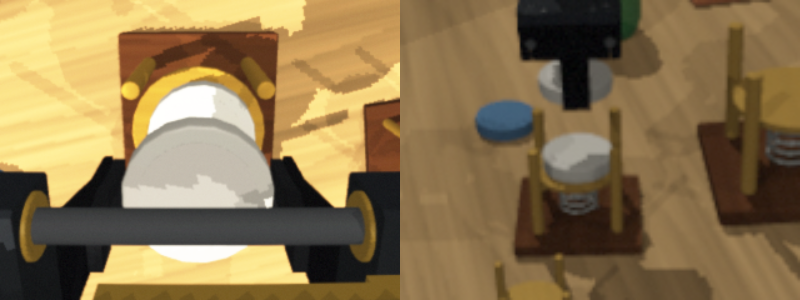

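The held coaster is centred over the pile and clear of the posts in both views. Descending gently.

Call:
arm_command(translation=[[0.015, 0.15, 0], [0.015, 0.3, 0], [0.015, 0.45, 0], [0.015, 0.6, 0], [0.015, 0.68, 0]], rotation=[[0, 0, 0], [0, 0, 0], [0, 0, 0], [0, 0, 0], [0, 0, 0]], grip=[1, 1, 1, 1, 1])

```text
time_s: 8.45
position: [0.5469, 0.0468, 0.0986]
tcp_rot: [[-0.971, -0.003, -0.238], [0.238, 0.0, -0.971], [0.003, -1.0, 0.0]]
force: [-0.0, 1.3, -1.1]
opening: 0.707
```

Call:
arm_command(translation=[[0, 0, 0], [0, 0, 0], [0, 0, 0]], rotation=[[0, 0, 0], [0, 0, 0], [0, 0, 0]], grip=[1, 1, 1])

```text
time_s: 8.75
position: [0.5483, 0.0467, 0.1009]
tcp_rot: [[-0.971, 0.001, -0.238], [0.238, -0.0, -0.971], [-0.001, -1.0, -0.0]]
force: [-0.8, 0.1, -1.1]
opening: 0.703
```

Call:
arm_command(translation=[[0, 0.01, 0], [0, 0.02, 0], [0, 0.03, 0], [0, 0.04, 0], [0, 0.045, 0]], rotation=[[0, 0, 0], [0, 0, 0], [0, 0, 0], [0, 0, 0], [0, 0, 0]], grip=[1, 1, 1, 1, 1])

```text
time_s: 9.25
position: [0.5478, 0.0467, 0.0969]
tcp_rot: [[-0.971, -0.0, -0.238], [0.238, 0.0, -0.971], [0.0, -1.0, 0.0]]
force: [0.6, 0.1, 1.5]
opening: 0.704
```

Call:
arm_command(translation=[[0, 0, 0], [0, 0, 0], [0, 0, 0]], rotation=[[0, 0, 0], [0, 0, 0], [0, 0, 0]], grip=[1, 1, 1])

```text
time_s: 9.55
position: [0.5479, 0.0467, 0.0969]
tcp_rot: [[-0.971, 0.0, -0.238], [0.238, 0.0, -0.971], [0.0, -1.0, -0.0]]
force: [0.0, -1.0, -0.7]
opening: 0.706
```

Call:
arm_command(translation=[[0, 0.006, 0], [0, 0.012, 0], [0, 0.012, 0], [0, 0.012, 0]], rotation=[[0, 0, 0], [0, 0, 0], [0, 0, 0], [0, 0, 0]], grip=[1, 1, 1, 1])

```text
time_s: 9.95
position: [0.5479, 0.0467, 0.0962]
tcp_rot: [[-0.971, 0.0, -0.238], [0.238, -0.0, -0.971], [-0.0, -1.0, -0.0]]
force: [-1.8, -0.4, 2.2]
opening: 0.703
```

```bash
python3 - <<'E'
from h import *
F=[]
for i in range(4):
    eyes.capture("side"); s=bot.read_state();F.append(s["force"])
print(np.mean(F,0),s["position"])
E
```

```text
[-1.07014126  0.30337742  2.46138761] [0.54789817 0.04672988 0.09608932]
```

Contact: force rose from about -1 N (the coaster's weight) to +2.5 N. Releasing.

Call:
arm_command(translation=[[0, 0, 0], [0, 0, 0], [0, 0, 0], [0, 0, 0], [0, 0, 0]], rotation=[[0, 0, 0], [0, 0, 0], [0, 0, 0], [0, 0, 0], [0, 0, 0]], grip=[-1, -1, -1, -1, -1])

```text
time_s: 10.65
position: [0.5479, 0.0467, 0.0958]
tcp_rot: [[-0.971, -0.0, -0.238], [0.238, 0.0, -0.971], [0.0, -1.0, -0.0]]
force: [-0.4, -0.0, -0.4]
opening: 0.987
```

Call:
arm_command(translation=[[0, -0.1, 0], [0, -0.3, 0], [0, -0.6, 0], [0, -0.9, 0], [0, -0.9, 0]], rotation=[[0, 0, 0], [0, 0, 0], [0, 0, 0], [0, 0, 0], [0, 0, 0]], grip=[-1, -1, -1, -1, -1])

```text
time_s: 11.15
position: [0.5503, 0.0465, 0.1716]
tcp_rot: [[-0.971, 0.008, -0.237], [0.237, -0.001, -0.971], [-0.008, -1.0, -0.001]]
force: [0.8, -0.4, 0.0]
opening: 1.001
```

```bash
python3 - <<'E'
from h import *
s=bot.read_state();R,p=np.array(s["tcp_rot"]),np.array(s["position"]);print(p)
w=eyes.capture("wrist");a=w["image"];c=eyes.capture("side")["image"]
g=a.astype(int);m=((g.min(2)>130)&(g.max(2)-g.min(2)<45)).astype(np.uint8)
n,l,st,ce=cv2.connectedComponentsWithStats(m);k=1+st[1:,4].argmax();e=atz(w,ce[k],.088,R,p);print(st[k],e,R.T@(e-p))
cv2.imwrite("pics/m4.png",np.hstack([cv2.resize(a[140:380,160:480],(400,300)),cv2.resize(c[170:290,220:380],(400,300))]))
E
```

```text
[0.55027369 0.04654705 0.17156567]
[ 277  203   84   88 5829] [0.55056826 0.04614469 0.088     ] [0.00026267 0.08356576 0.00040409]
```

View pics/m4.png

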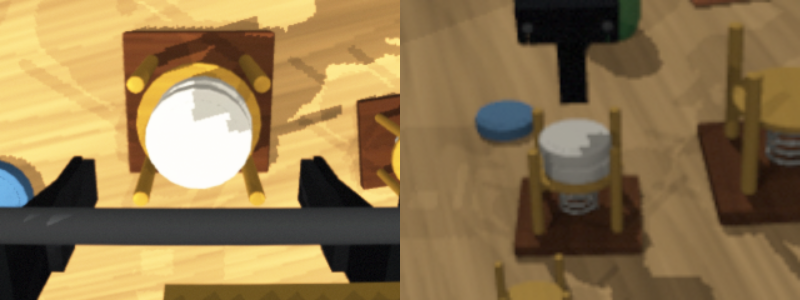

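The coaster sits flat and centred on the pile within the posts. I'll close the fingers and push.

Call:
arm_command(translation=[[0, 0, 0], [0, 0, 0], [0, 0, 0], [0, 0, 0], [0, 0, 0]], rotation=[[0, 0, 0], [0, 0, 0], [0, 0, 0], [0, 0, 0], [0, 0, 0]], grip=[1, 1, 1, 1, 1])

```text
time_s: 11.75
position: [0.5477, 0.0468, 0.1676]
tcp_rot: [[-0.971, -0.001, -0.238], [0.238, 0.0, -0.971], [0.001, -1.0, 0.0]]
force: [0.0, -0.1, -0.4]
opening: 0.634
```

Call:
arm_command(translation=[[0, 0, 0], [0, 0, 0], [0, 0, 0], [0, 0, 0], [0, 0, 0]], rotation=[[0, 0, 0], [0, 0, 0], [0, 0, 0], [0, 0, 0], [0, 0, 0]], grip=[1, 1, 1, 1, 1])

```text
time_s: 12.25
position: [0.5479, 0.0468, 0.168]
tcp_rot: [[-0.971, 0.0, -0.238], [0.238, 0.0, -0.971], [-0.0, -1.0, -0.0]]
force: [0.2, 0.4, 0.3]
opening: 0.172
```

Call:
arm_command(translation=[[0, 0.15, 0], [0, 0.3, 0], [0, 0.45, 0], [0, 0.55, 0], [0, 0.6, 0]], rotation=[[0, 0, 0], [0, 0, 0], [0, 0, 0], [0, 0, 0], [0, 0, 0]], grip=[1, 1, 1, 1, 1])

```text
time_s: 12.75
position: [0.5471, 0.0468, 0.1184]
tcp_rot: [[-0.971, -0.003, -0.238], [0.238, 0.0, -0.971], [0.003, -1.0, 0.0]]
force: [-0.2, 0.1, 0.4]
opening: 0.004
```

Call:
arm_command(translation=[[0, 0, 0], [0, 0, 0], [0, 0, 0]], rotation=[[0, 0, 0], [0, 0, 0], [0, 0, 0]], grip=[1, 1, 1])

```text
time_s: 13.05
position: [0.5483, 0.0467, 0.1204]
tcp_rot: [[-0.971, 0.001, -0.238], [0.238, -0.0, -0.971], [-0.001, -1.0, -0.0]]
force: [0.4, -0.1, 0.3]
opening: 0.01
```

Call:
arm_command(translation=[[0, 0.05, 0], [0, 0.1, 0], [0, 0.15, 0], [0, 0.2, 0], [0, 0.2, 0]], rotation=[[0, 0, 0], [0, 0, 0], [0, 0, 0], [0, 0, 0], [0, 0, 0]], grip=[1, 1, 1, 1, 1])

```text
time_s: 13.55
position: [0.5478, 0.0467, 0.1035]
tcp_rot: [[-0.971, -0.0, -0.238], [0.238, 0.0, -0.971], [0.0, -1.0, 0.0]]
force: [-0.4, -0.4, -0.4]
opening: 0.007
```

Call:
arm_command(translation=[[0, 0.06, 0], [0, 0.12, 0], [0, 0.18, 0], [0, 0.24, 0], [0, 0.27, 0]], rotation=[[0, 0, 0], [0, 0, 0], [0, 0, 0], [0, 0, 0], [0, 0, 0]], grip=[1, 1, 1, 1, 1])

```text
time_s: 14.05
position: [0.5479, 0.0467, 0.0819]
tcp_rot: [[-0.971, -0.0, -0.238], [0.238, 0.0, -0.971], [0.0, -1.0, -0.0]]
force: [-0.5, 0.3, 5.2]
opening: 0.005
```

Call:
arm_command(translation=[[0, 0.01, 0], [0, 0.02, 0], [0, 0.03, 0], [0, 0.03, 0], [0, 0.03, 0]], rotation=[[0, 0, 0], [0, 0, 0], [0, 0, 0], [0, 0, 0], [0, 0, 0]], grip=[1, 1, 1, 1, 1])

```text
time_s: 14.55
position: [0.5479, 0.0467, 0.0804]
tcp_rot: [[-0.971, 0.0, -0.238], [0.238, -0.0, -0.971], [-0.0, -1.0, -0.0]]
force: [-0.2, -0.0, 6.2]
opening: 0.002
```

Call:
arm_command(translation=[[0, 0.015, 0], [0, 0.025, 0], [0, 0.025, 0], [0, 0.025, 0]], rotation=[[0, 0, 0], [0, 0, 0], [0, 0, 0], [0, 0, 0]], grip=[1, 1, 1, 1])

```text
time_s: 14.95
position: [0.548, 0.0467, 0.0802]
tcp_rot: [[-0.971, 0.001, -0.237], [0.237, -0.0, -0.971], [-0.001, -1.0, 0.0]]
force: [-3.4, -0.1, 17.9]
opening: 0.001
```

Call:
arm_command(translation=[[0, 0.015, 0], [0, 0.025, 0], [0, 0.025, 0], [0, 0.025, 0]], rotation=[[0, 0, 0], [0, 0, 0], [0, 0, 0], [0, 0, 0]], grip=[1, 1, 1, 1])

```text
time_s: 15.35
position: [0.548, 0.0467, 0.0801]
tcp_rot: [[-0.971, 0.002, -0.237], [0.237, -0.0, -0.971], [-0.002, -1.0, 0.0]]
force: [-7.3, 1.2, 31.5]
opening: 0.006
```

Hard stop reached at TCP 0.0801, so the tips are at 58 mm as specified. Backing off.

Call:
arm_command(translation=[[0, -0.05, 0], [0, -0.15, 0], [0, -0.4, 0], [0, -0.7, 0], [0, -1, 0]], rotation=[[0, 0, 0], [0, 0, 0], [0, 0, 0], [0, 0, 0], [0, 0, 0]], grip=[1, 1, 1, 1, 1])

```text
time_s: 15.85
position: [0.5474, 0.0467, 0.1561]
tcp_rot: [[-0.971, -0.002, -0.238], [0.238, 0.0, -0.971], [0.002, -1.0, 0.0]]
force: [0.3, -0.5, 0.3]
opening: 0.007
```

Call:
arm_command(translation=[[0, -0.3, 0], [0, -0.6, 0], [0, -0.6, 0], [0, -0.6, 0], [0, -0.6, 0]], rotation=[[0, 0, 0], [0, 0, 0], [0, 0, 0], [0, 0, 0], [0, 0, 0]], grip=[-1, -1, -1, -1, -1])

```text
time_s: 16.35
position: [0.5469, 0.0468, 0.2026]
tcp_rot: [[-0.971, -0.003, -0.238], [0.238, 0.0, -0.971], [0.003, -1.0, 0.0]]
force: [-0.8, 0.6, 0.3]
opening: 0.376
```

Call:
arm_command(translation=[[0, 0, 0], [0, 0, 0], [0, 0, 0], [0, 0, 0], [0, 0, 0]], rotation=[[0, 0, 0], [0, 0, 0], [0, 0, 0], [0, 0, 0], [0, 0, 0]], grip=[-1, -1, -1, -1, -1])

```text
time_s: 16.85
position: [0.5478, 0.0467, 0.2039]
tcp_rot: [[-0.971, -0.0, -0.238], [0.238, 0.0, -0.971], [0.0, -1.0, 0.0]]
force: [0.2, -0.4, -0.4]
opening: 0.836
```

```bash
python3 - <<'E'
from h import *
s=bot.read_state();print(s["time_s"],s["position"],s["opening"],s["force"])
a=eyes.capture("wrist")["image"];C=eyes.capture("side");c=C["image"]
print("side px of pile top at z .058/.088",proj(C,[[.5475,.0468,.058],[.5475,.0468,.088]]).tolist())
cv2.imwrite("pics/m5.png",np.hstack([cv2.resize(a[140:380,160:480],(400,300)),cv2.resize(c[170:290,220:380],(400,300))]))
E
```

```text
16.85 [0.54784356 0.04674115 0.20386321] 0.8362457966244536 [ 0.17139111 -0.38734323 -0.3784796 ]
side px of pile top at z .058/.088 [[290.5086914645655, 235.5595136897366], [289.96344167701426, 223.73129267608078]]
```

View pics/m5.png

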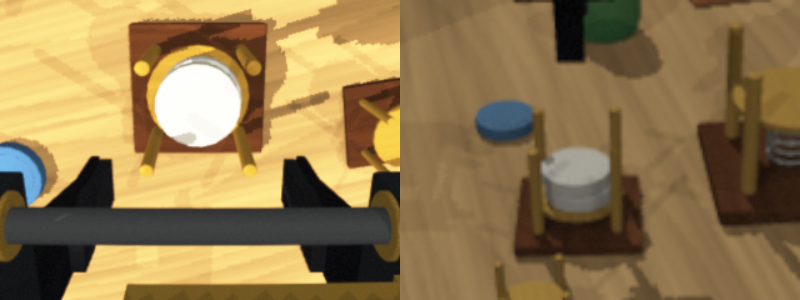

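The pile top in the side view is at row about 235.6, which matches 58 mm (235.6), not 88 mm (223.7). It is down and staying there, and the blue coaster hasn't moved.

```bash
python3 -c "
from rig import bot
print(bot.hand_in())"
```

```text
the job is handed in; nothing more can be done
None
```

I set the loose white coaster on the white coaster in the mid-sized holder, released it, and pushed the pile down with closed fingers. I then backed off, opened the gripper, and handed the job in at about 17 s of the 42 s allowed.

- **Placing:** I let go only after feeling about 2.5 N of contact. The pictures afterwards showed the coaster flat and centred between the posts.
- **Push:** The platform reached its hard stop with the fingertips 58 mm above the table, as specified. The last reading there was 31.5 N, higher than I needed. It stayed under the 40 N limit, which covers the arm and gripper body; the contact was at the fingertips.
- **Staying down:** About 1.5 s after I backed off, the side camera still showed the pile top at 58 mm (row 235.6 measured, 235.6 expected). The gripper was clear of it, and the blue coaster looked unmoved.
- **One disagreement:** During the push, the force read about zero at a tip height of 81 mm, where I expected contact from 88 mm. I did not find out why, but the later hard stop and the final picture both agree with fully down.

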